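# Lay a handset kit in its tray

## Robot

A 6-joint arm with a two-finger parallel gripper is mounted at the origin on the work surface. World frame = base frame: x ahead of the robot, y to its left, z up, the work surface at z = 0. Lengths are in m, angles in rad, forces in N, time in s.
With the tool pointing down it reaches from about 0.35 to 0.775 m from the base axis. Payload 5.5 kg.
Tool frame: the origin (TCP) lies midway between the tips of the shut fingers; the grasp point (between the pads) lies grasp_offset behind it (grasp_offset is the distance from the TCP to the grasp point, in m); z points along the fingers, y is the line along which they close (so a half turn about z gives the same grasp; the last joint's range is limited). The gripper opens to 85 mm and grips with 20 to 120 N. Pads are 22 mm wide; open, the fingers measure 114 mm over their backs; the gripper's body (76 mm by 85 mm) begins 54 mm behind the grasp point. The pads swing forward as they close: fully open they stand 13 mm farther back than shut.
Start: joints at [-1.248, 0.313, 0.046, 1.304, 0, 1.431], TCP at [0.257, -0.515, 0.231] pointing down, gripper open.
Joint ranges: [-2.76, 2.76], [-0.86, 1.69], [-1.03, 1.26], [-2.2, 2.34], [-1.47, 1.5], [-3.14, 3.14]. Speed limits (rad/s): [2.57, 2.57, 3.14, 3.14, 3.14, 3.14].

## Interface

Orientations are given as a unit quaternion [w, x, y, z].
In Python, from workcell import * gives the robot as it stands.
- The arm moves only by the tool step_arm, never from a script. Its argument "deltas" is a list of rows, each a list of 7 numbers: the shift along the world's x, y, z in mm, then the turn, a rotation vector about the world's x, y, z in degrees, then the gripper's target within -1 to 1 (fully open at 1, half-way at 0, shut at -1). A call has 1 to 5 rows; each row shifts and turns the commanded pose from where the row before left it; what a row does not reach is not made up. A row lasts 1/10 s, in which the tool goes at most 50 mm and 8.59 degrees, less where a joint would pass 70% of its speed; a pose out of reach is approached as far as the arm can. A call is refused whole if a number of a shift passes 50 or a number of a turn 8.59, either way. A call with a gripper value outside its range is refused whole. The fingers move at their own pace and stop on an object; "newtons" is the grip in N (left out, the last holds). Time passes only in rows, so rows that do not move let the fingers close. It gives the time, the measured TCP pose, the force, the opening and the grip force at its end, in the units of the state.
- get_state(): the state, without advancing time (a new reading comes with each control period).
- read_camera(name): name is "scene" or "top"; returns a dict with "image" (480x640x3 uint8, red, green, blue), "z_map" (480x640 float32, m along the optical axis (not along the pixel's ray), 0 where there is no reading), "K" (3x3 intrinsics, pixels), "dist_coeffs" ([k1, k2, p1, p2, k3] as OpenCV has them; the pictures are not rectified), "world_from_camera" (4x4, takes a point from camera to world coordinates). Camera axes: x right, y down, z forward; pixel columns grow to the right and rows downward; lengths in m; the calibration is good to about 2 mm. A picture is of the moment at which its call begins.
- hand_in(): hands the job in; it is judged then, once.
The state is a dict: "clock": time; "joint_pos": joint angles; "qvel": joint speeds; "tau": joint torques, N m; "tcp_pos": TCP position; "orientation": TCP orientation; "wrist_force": force on the tool from outside, world axes, zero at the start; "ft_torque": the same for the moment, N m; "finger_gap": finger opening in m; "grip_force": force on a finger pad.
Only numpy, scipy, OpenCV 4.12 (cv2) and the standard library are available. Lean on these libraries where they do the work, as an engineer would, in place of code of your own. Each camera call takes 0.05 s, during which the arm holds its last target. There are 200 camera calls.

## Task

Complete the kit tray: move the circuit board off the other pockets and lay it in its own pocket with the plug in the gap, and take the battery and the steel weight from the sloping stand and lay them in their pockets too, the battery's red end at the red wall. Every part must end flat on its pocket's floor, laid down and not dropped or thrown; leave the bottle, the pot and the brush where they are and do not push against the light bar over the stand or its posts.

Things in the scene. Friction and masses are not known exactly. Their poses are not given: they have to be found in the camera images.
- tray: Yellow kit tray fixed to the bench, 210 x 240 mm (x, y), base plate 4 mm thick, outer rim 5 mm wide and 11 mm high. Origin: centre of its underside, z up. It carries three pockets with white walls, each a body of its own. Only its place and yaw vary.
- pocket_battery: Pocket for the battery: inside 69 (x) x 45 (y) mm; walls 5 mm wide, 7 mm high above its floor, which is 4 mm over the bench. Long walls have a 36 mm finger notch in the middle. The end wall at +x is red, the others white. Origin: centre of its floor, z up, x along its length. In the tray's frame at (46, 55) mm, its x along the tray's +y.
- pocket_weight: Pocket for the steel weight: inside 69 (x) x 39 (y) mm, all walls white, 5 mm wide and 7 mm high, long walls notched like the battery's. Origin: centre of its floor (4 mm over the bench), z up, x along its length. In the tray's frame at (-50, 55) mm, turned -30 degrees (askew).
- pocket_board: Pocket for the circuit board: inside 89 (x) x 55 (y) mm, walls 5 mm wide and 7 mm high, long walls notched 36 mm; the end wall at +x has a 26 mm gap in the middle for the plug. Origin: centre of its floor (4 mm over the bench), z up, x along its length. In the tray's frame at (0, -78) mm, same axes as the tray.
- battery: Blue flat battery block, 64 (x) x 40 (y) x 14 (z) mm, about 80 g, with a red band and brass contacts at its +x end. Origin: centre of its underside, z out of its top face. Starts on the sloping deck, x up the slope.
- battery_red (a point): Middle of the battery's red end (26.8 mm from its centre along its +x, 7 mm above its underside).
- weight: Bare steel weight, flat block 64 (x) x 34 (y) x 14 (z) mm, about 220 g, the same at both ends. Origin: centre of its underside, z out of its top. Starts on the sloping deck, x up the slope.
- board: Green circuit board 84 (x) x 50 (y) x 4 (z) mm, 60 g. Grip it by its black heat sink: 26 x 26 mm, centre at x = -6 mm, y = 0, top 20 mm above the underside. White plug 16 mm wide, 9 mm high, sticks out 8 mm past the +x end. Origin: centre of underside, z up. Starts lying across the walls of the other two pockets, underside 11 mm above the bench, in their way.
- board_plug (a point): Outer end of the board's white plug (50 mm from its centre along its +x, 4.7 mm above its underside).
- presenter: Sloping parts stand with a black deck and a blue ledge, fixed. Origin: on the bench, z up, y along its width, x level, away from its front. Deck 290 mm wide rises 28 degrees towards +x, from a ledge 6 mm high at x -55, z 75 mm to x 43, z 127 mm. A rib 5 mm high runs up the middle. Battery and weight lie against the ledge, one in each lane, near y = +65 and y = -65 mm; which is where varies.
- lamp: Aluminium light bar over the deck, fixed to the stand: 26 (x) x 300 (y) x 20 (z) mm, parallel to the stand's y. Origin: its centre, at x 0, y 0, z 255 mm in the stand's frame. Posts 12 x 8 mm at its ends (y = +-150 mm) go down to the bench. It is in the way of a tool coming straight down on the parts; come square to the deck, from the front.
- bottle: Bystander: white bottle with a red cap, standing, 44 mm across, 130 mm high, loose. Origin: centre of its underside.
- pot: Bystander: clear pot of black rubber feet, standing, 72 mm across at the rim, 50 mm high, loose. Origin: centre of its underside.
- brush: Bystander: small brush lying flat on the bench, about 170 mm long, loose, along its own x. Origin: underside, mid-length.
Mind the look-alikes: they are no part of the job. What is shaped like the weight but brown or orange is not meant.

How it is judged:
At the end, for the whole second after the job is handed in: All three parts lie released and still in their own pockets: centred within 4.5 mm, underside within 2 mm of the floor, within 0.05 rad of flat and 0.15 rad of the pocket's direction; battery's red end at the red wall, plug in the gap (x of battery in the frame of pocket_battery between -0.0045 and 0.0045 m and y of battery in the frame of pocket_battery between -0.0045 and 0.0045 m and z of battery in the frame of pocket_battery between -0.002 and 0.002 m and angle between each of battery, weight, board's own z axis and vertical below 0.05 rad and angle between the x axis of battery and the x axis of pocket_battery, either way round below 0.15 rad and linear speed of each of battery, weight, board below 0.01 m/s and contact force between the fingers and battery below 0.05 N and x of weight in the frame of pocket_weight between -0.0045 and 0.0045 m and y of weight in the frame of pocket_weight between -0.0045 and 0.0045 m and z of weight in the frame of pocket_weight between -0.002 and 0.002 m and angle between the x axis of weight and the x axis of pocket_weight, either way round below 0.15 rad and contact force between the fingers and weight below 0.05 N and x of board in the frame of pocket_board between -0.0045 and 0.0045 m and y of board in the frame of pocket_board between -0.0045 and 0.0045 m and z of board in the frame of pocket_board between -0.002 and 0.002 m and angle between the x axis of board and the x axis of pocket_board, either way round below 0.15 rad and contact force between the fingers and board below 0.05 N and x of battery_red in the frame of pocket_battery above 0.02 m and x of board_plug in the frame of pocket_board above 0.035 m); the robot touches nothing.
It fails at once if the bottle is shifted by more than 25 mm or tipped (distance of bottle from where it was at the start of the episode above 0.025 m or angle between bottle's own z axis and vertical above 0.35 rad).
It fails at once if the pot of rubber feet is shifted by more than 25 mm or tipped (distance of pot from where it was at the start of the episode above 0.025 m or angle between pot's own z axis and vertical above 0.35 rad).
It fails at once if the brush is shifted by more than 25 mm (distance of brush from where it was at the start of the episode above 0.025 m).
It fails at once if the robot pushes on the light bar or its posts with more than 5 N (contact force between any of the arm, the fingers and lamp above 5 N).
It fails at once if the battery, weight or board falls or is thrown: it moves faster than 0.6 m/s while no finger touches it ((linear speed of battery above 0.6 m/s and contact force between the fingers and battery below 0.02 N) or (linear speed of weight above 0.6 m/s and contact force between the fingers and weight below 0.02 N) or (linear speed of board above 0.6 m/s and contact force between the fingers and board below 0.02 N)).
It also fails if it takes over 72 s, if anything falls off the work surface, if the arm or the gripper's body presses on something with over 40 N, if the wrist force passes 120 N, or if a joint passes its speed limit or range.

## Working session

There is one attempt and no reset: what is moved stays moved. The work goes in short steps, Python scripts to look and compute and a tool call to move; the robot and the scene stay as the last step left them, time stands still between calls to the robot, and variables do not carry over. Pictures are saved under pics/ and viewed, at most 10 in all, crops included, and the job is handed in when it is done.

Besides the shell and the picture viewer there is one more tool, called by a JSON object that holds its "name" and its "arguments", one argument or row to a line. step_arm: Moves the arm, as the interface text tells. Its arguments: {"type":"object","properties":{"deltas":{"type":"array","items":{"type":"array","items":{"type":"number"}}},"newtons":{"type":"number"}},"required":["deltas"]}

```bash
mkdir -p pics; ls
python3 - <<'E'
from workcell import *
import cv2,numpy as np
s=get_state();print(s)
for n in("scene","top"):
    c=read_camera(n);cv2.imwrite(f"pics/{n}0.png",c["image"][:,:,::-1]);np.savez(f"{n}0.npz",**c)
    print(n,c["K"].tolist(),c["dist_coeffs"],np.round(c["world_from_camera"],4).tolist())
E
```

```text
pics
{'clock': 0.0, 'joint_pos': array([-1.24761421e+00,  3.13979953e-01,  4.49692131e-02,  1.30353714e+00,
       -1.06371971e-05,  1.43120650e+00]), 'qvel': array([-0.00138584,  0.00079394,  0.00032951, -0.00074525,  0.00078704,
       -0.00078906]), 'tau': array([-1.44128691e-03, -4.80617917e+01,  2.98536980e+01,  1.91555510e-02,
       -5.94718076e-04,  6.13749009e-06]), 'tcp_pos': array([ 0.25653434, -0.51405571,  0.23041646]), 'orientation': array([-8.71599588e-04,  9.73349116e-01,  2.29326692e-01, -8.55760592e-05]), 'wrist_force': array([ 0.06053112, -0.36819113,  0.33944664]), 'ft_torque': array([ 0.01924682,  0.0422188 , -0.0312381 ]), 'grip_force': 0.0, 'finger_gap': 0.08520918262847435}
scene [[589.772820946922, 0.0, 313.57176328677764], [0.0, 589.772820946922, 233.52631116159253], [0.0, 0.0, 1.0]] [-0.11553877  0.          0.          0.          0.        ] [[-0.0041, 0.7185, -0.6955, 1.4026], [1.0, 0.0078, 0.0022, -0.0501], [0.007, -0.6955, -0.7185, 1.0787], [0.0, 0.0, 0.0, 1.0]]
top [[561.3619649709327, 0.0, 321.2931206635698], [0.0, 561.3619649709327, 236.4878035147332], [0.0, 0.0, 1.0]] [0.00141059 0.         0.         0.         0.        ] [[0.0245, -0.9975, 0.0667, 0.4645], [-0.9996, -0.0235, 0.0148, -0.0631], [-0.0132, -0.0671, -0.9977, 1.3027], [0.0, 0.0, 0.0, 1.0]]
```

View pics/scene0.png

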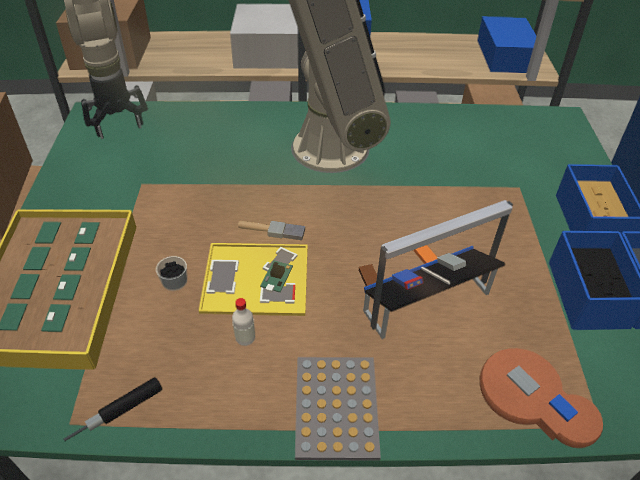

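View pics/top0.png

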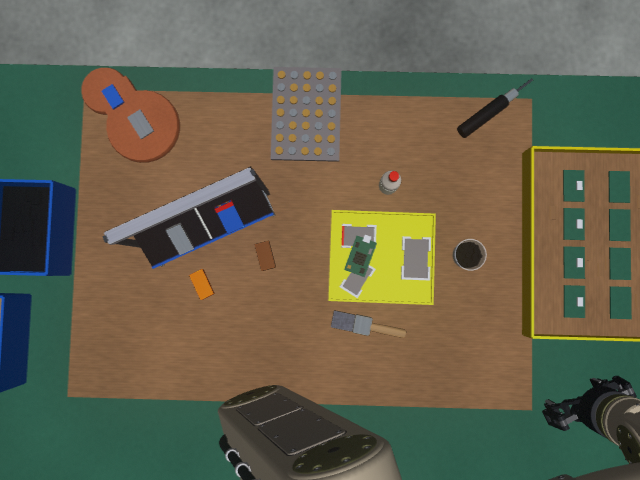

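```bash
cat > h.py <<'E'
import numpy as np,cv2
def load(n): return dict(np.load(n+".npz"))
def rays(c,uv):
    p=cv2.undistortPoints(np.asarray(uv,float).reshape(-1,1,2),c["K"],c["dist_coeffs"])[:,0]
    d=np.c_[p,np.ones(len(p))]; T=c["world_from_camera"]; return T[:3,3],d@T[:3,:3].T
def onplane(c,uv,n,p0):
    o,d=rays(c,uv); n=np.asarray(n,float); t=((np.asarray(p0)-o)@n)/(d@n); return o+d*t[:,None]
def onz(c,uv,z): return onplane(c,uv,[0,0,1],[0,0,z])
def cloud(c,uv):
    uv=np.asarray(uv); o,d=rays(c,uv); return o+d*c["z_map"][uv[:,1],uv[:,0]][:,None]
def blobs(m,amin=20):
    k,l,s,ce=cv2.connectedComponentsWithStats(m.astype(np.uint8)); 
    return [(s[i],ce[i],l==i) for i in range(1,k) if s[i][4]>=amin]
def pts(m): v,u=np.nonzero(m); return np.c_[u,v]
def rect(P): # centre, sizes, angle deg of long side
    (cx,cy),(w,h),a=cv2.minAreaRect((P[:,:2]*1000).astype(np.float32))
    if w<h: w,h,a=h,w,a+90
    return np.round([cx,cy,w,h,(a+90)%180-90],1)
def hsv(c): return cv2.cvtColor(c["image"],cv2.COLOR_RGB2HSV).astype(int)
E
python3 - <<'E'
from h import *
import workcell; print([x for x in dir(workcell) if x[0]!='_'], getattr(workcell,'grasp_offset',None))
c=load("top0");H=hsv(c);h,s,v=H[...,0],H[...,1],H[...,2]
R=np.zeros(h.shape,bool);R[205:310,320:445]=1
y=(abs(h-29)<6)&(s>150)&(v>120)&R
print("tray",rect(onz(c,pts(y),.011)))
g=(h>45)&(h<90)&(s>60)&R
b=max(blobs(g),key=lambda b:b[0][4])
print("board",b[0],rect(onz(c,pts(b[2]),.015)))
bk=(v<60)&R
for q in blobs(bk,15): print("black",q[0],onz(c,[q[1]],.031).round(4))
w=(v>190)&(s<40)&R
for q in blobs(w,8): print("white",q[0],q[1].round(1),onz(c,[q[1]],.02).round(4))
R2=np.zeros(h.shape,bool);R2[150:280,90:285]=1
P=cloud(c,pts(R2));uv=pts(R2)
L=P[(P[:,2]>.245)&(P[:,2]<.285)];print("lamp",len(L),rect(L),L[:,2].mean())
D=P[(P[:,2]>.06)&(P[:,2]<.16)];print("deck",len(D),rect(D))
bl=(abs(h-112)<10)&(s>120)&R2
for q in blobs(bl,8): Q=cloud(c,pts(q[2]));print("blue",q[0],q[1].round(1),Q.mean(0).round(4))
rd=((h<6)|(h>174))&(s>150)&R2
for q in blobs(rd,8): Q=cloud(c,pts(q[2]));print("red",q[0],q[1].round(1),Q.mean(0).round(4))
gr=(s<40)&(v>90)&R2
for q in blobs(gr,8): Q=cloud(c,pts(q[2]));print("grey",q[0],q[1].round(1),np.median(Q,0).round(4))
rd=((h<6)|(h>174))&(s>150)
for q in blobs(rd&R,4): print("redwall",q[0],onz(c,[q[1]],.011).round(4))
im=c["image"][150:310,90:450,::-1]
cv2.imwrite("pics/z.png",cv2.resize(im,(800,356),interpolation=cv2.INTER_CUBIC))
E
```

```text
['MotionError', 'get_state', 'grasp_offset', 'hand_in', 'read_camera'] 0.0187
tray [ 507.9 -184.   241.1  210.5   89.3]
board [345 236  31  41 520] [ 508.4 -133.5   83.    48.6  -18.6]
white [342 224   9   2  17] [346.2 224.5] [[ 0.5791 -0.1005  0.02  ]]
white [367 225   9  17  37] [373.1 230.4] [[ 0.567  -0.1624  0.02  ]]
white [363 235   8   8  40] [366.6 238.4] [[ 0.5483 -0.1477  0.02  ]]
white [403 237   8  13  25] [404.3 240.7] [[ 0.5451 -0.2339  0.02  ]]
white [423 237   8  14  34] [428.4 241.8] [[ 0.5439 -0.2887  0.02  ]]
white [342 246   9   2  11] [346.3 246.2] [[ 0.5294 -0.1017  0.02  ]]
white [369 266   6  10  23] [371.4 270.4] [[ 0.4756 -0.1601  0.02  ]]
white [402 266  28  14  83] [415.  275.3] [[ 0.4669 -0.2594  0.02  ]]
white [340 280  22  18  58] [349.4 289.9] [[ 0.43  -0.111  0.02 ]]
lamp 2481 [585.8 218.9 307.9  27.5 -64.3] 0.26363545521071663
deck 5222 [579.  216.  308.6 109.8 -64.3]
blue [152 206 122  63 784] [222.3 228.3] [0.5574 0.169  0.0985]
red [214 200  20  13  87] [223.7 206.6] [0.6029 0.1642 0.1147]
grey [271 150  14   9  92] [277.  154.9] [0.7386 0.0662 0.0116]
grey [ 104  168  151   76 2194] [178.7 205.6] [0.5851 0.2198 0.2646]
grey [264 193   8  15  22] [267.4 199.8] [0.6325 0.0821 0.0104]
grey [194 208  18  31  95] [202.7 222.6] [0.5683 0.2113 0.0992]
grey [166 224  28  30 437] [179.4 238.9] [0.532  0.2594 0.1034]
redwall [342 226   2  19  33] [[ 0.553  -0.0929  0.011 ]]
```

View pics/z.png

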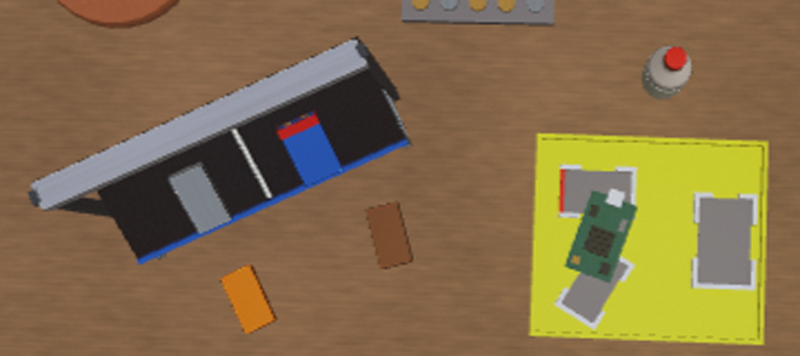

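{"name": "step_arm", "arguments": {
  "deltas": [
    [15.4,23.9,-7.5,0,0,8.43,1],
    [15.4,23.9,-7.5,0,0,8.43,1],
    [15.4,23.9,-7.5,0,0,8.43,1],
    [15.4,23.9,-7.5,0,0,8.43,1],
    [15.4,23.9,-7.5,0,0,8.43,1]
  ],
  "newtons": 40
}}

```text
clock: 0.6
tcp_pos: [0.334, -0.3938, 0.1931]
orientation: [-0.0, 0.824, 0.566, 0.0]
wrist_force: [-0.0, 0.9, 0.9]
finger_gap: 0.0856
grip_force: 0.0
```

{"name": "step_arm", "arguments": {
  "deltas": [
    [15.4,23.9,-7.5,0,0,8.43,1],
    [15.4,23.9,-7.5,0,0,8.43,1],
    [15.4,23.9,-7.5,0,0,8.43,1],
    [15.4,23.9,-7.5,0,0,8.43,1],
    [15.4,23.9,-7.5,0,0,8.43,1]
  ]
}}

```text
clock: 1.1
tcp_pos: [0.411, -0.2743, 0.1557]
orientation: [-0.0, 0.565, 0.825, 0.0]
wrist_force: [-0.3, -0.9, 1.1]
finger_gap: 0.0854
grip_force: 0.0
```

{"name": "step_arm", "arguments": {
  "deltas": [
    [15.4,23.9,-7.5,0,0,8.43,1],
    [15.4,23.9,-7.5,0,0,8.43,1],
    [15.4,23.9,-7.5,0,0,8.43,1],
    [15.4,23.9,-7.5,0,0,8.43,1],
    [15.4,23.9,-7.5,0,0,8.43,1]
  ]
}}

```text
clock: 1.6
tcp_pos: [0.4879, -0.1549, 0.1182]
orientation: [-0.0, 0.231, 0.973, 0.0]
wrist_force: [0.7, -0.8, -0.7]
finger_gap: 0.0852
grip_force: 0.0
```

{"name": "step_arm", "arguments": {
  "deltas": [
    [15.4,23.9,-7.5,0,0,8.43,1],
    [0,0,0,0,0,0,1],
    [0,0,0,0,0,0,1]
  ]
}}

```text
clock: 1.9
tcp_pos: [0.5027, -0.1315, 0.1108]
orientation: [-0.001, 0.162, 0.987, 0.0]
wrist_force: [-0.7, -0.7, 0.2]
finger_gap: 0.0851
grip_force: 0.0
```

```bash
cat >> h.py <<'E'
def tool():
    from workcell import get_state
    from scipy.spatial.transform import Rotation as Ro
    s=get_state(); q=s["orientation"]; R=Ro.from_quat(np.r_[q[1:],q[0]]).as_matrix()
    print("t",round(s["clock"],2),"tcp",(s["tcp_pos"]*1e3).round(1),"z",R[:,2].round(3),"xang",round(np.degrees(np.arctan2(R[1,0],R[0,0])),2),"gap",round(s["finger_gap"]*1e3,1),"F",s["wrist_force"].round(1),"j",s["joint_pos"].round(2))
    return s["tcp_pos"],R
E
python3 - <<'E'
from h import *
tool()
# scene-camera cross-check
c=load("scene0");H=hsv(c);h,s,v=H[...,0],H[...,1],H[...,2]
R=np.zeros(h.shape,bool);R[235:320,195:315]=1
y=(abs(h-29)<6)&(s>150)&(v>120)&R
print("tray",rect(onz(c,pts(y),.011)))
g=(h>45)&(h<90)&(s>60)&R
b=max(blobs(g),key=lambda b:b[0][4]);print("board",rect(onz(c,pts(b[2]),.015)))
c=load("top0");uv=pts(np.ones((480,640)));P=cloud(c,uv)
k=(abs(P[:,0]-.5027)<.03)&(abs(P[:,1]+.1316)<.03)&(P[:,2]>.025);Q=P[k];print("sink",len(Q),rect(Q),np.median(Q[:,2]))
E
```

```text
t 1.9 tcp [ 502.7 -131.5  110.8] z [-0.001  0.    -1.   ] xang 161.4 gap 85.1 F [-0.7 -0.7  0.2] j [-0.41  0.28 -0.31  0.99 -0.   -0.09]
tray [ 511.4 -183.8  238.9  213.8   89.2]
board [ 510.7 -133.9   83.8   48.8  -17.9]
sink 89 [ 502.7 -132.2   26.    26.   -19.5] 0.030919786943147676
```

{"name": "step_arm", "arguments": {
  "deltas": [
    [0,0,-30,0,0,0,0.5],
    [0,0,-30,0,0,0,0.3],
    [0,0,-20,0,0,0,0.3],
    [0,0,-13,0,0,0,0.2],
    [0,0,0,0,0,0,0.2]
  ]
}}

```text
clock: 2.4
tcp_pos: [0.501, -0.1326, 0.0167]
orientation: [-0.002, 0.163, 0.987, 0.0]
wrist_force: [-0.1, 0.5, -0.2]
finger_gap: 0.0513
grip_force: 0.0
```

{"name": "step_arm", "arguments": {
  "deltas": [
    [0,0,0,0,0,0,-0.3],
    [0,0,0,0,0,0,-0.6],
    [0,0,0,0,0,0,-1],
    [0,0,0,0,0,0,-1],
    [0,0,0,0,0,0,-1]
  ]
}}

```text
clock: 2.9
tcp_pos: [0.504, -0.1329, 0.0195]
orientation: [0.001, 0.162, 0.987, -0.001]
wrist_force: [-1.0, -1.3, 6.9]
finger_gap: 0.0246
grip_force: 40.6
```

{"name": "step_arm", "arguments": {
  "deltas": [
    [0,0,0,0,0,0,-1],
    [0,0,10,0,0,0,-1],
    [0,0,20,0,0,0,-1],
    [0,0,20,0,0,0,-1],
    [0,0,0,0,0,0,-1]
  ]
}}

```text
clock: 3.4
tcp_pos: [0.5051, -0.1328, 0.0712]
orientation: [0.002, 0.162, 0.987, -0.0]
wrist_force: [0.6, -0.1, 0.1]
finger_gap: 0.0253
grip_force: 39.9
```

{"name": "step_arm", "arguments": {
  "deltas": [
    [-1,-30,0,0,0,6,-1],
    [-1,-35,0,0,0,6,-1],
    [-1,-35,0,0,0,5.9,-1],
    [-1,-29,0,0,0,0,-1],
    [0,0,0,0,0,0,-1]
  ]
}}

```text
clock: 3.9
tcp_pos: [0.4992, -0.2647, 0.0678]
orientation: [0.0, 0.008, 1.0, -0.001]
wrist_force: [0.1, 1.3, -0.1]
finger_gap: 0.0251
grip_force: 39.9
```

Run:
```python
from h import *
from workcell import *
p,Rt=tool()
for n in("top","scene"):
    c=read_camera(n);np.savez(n+"1.npz",**c);H=hsv(c);h,s,v=H[...,0],H[...,1],H[...,2]
    zb=p[2]-.0035+0.0  # board top guess
    uv=pts((h>45)&(h<90)&(s>60)); P=cloud(c,uv)
    k=(abs(P[:,0]-.51)<.09)&(abs(P[:,1]+.262)<.07)&(P[:,2]>.04)
    print(n,k.sum(),"ztop",np.median(P[k][:,2]),rect(P[k]),rect(onz(c,uv[k],np.median(P[k][:,2]))))
    w=pts((v>170)&(s<45));W=cloud(c,w);k=(abs(W[:,0]-.56)<.03)&(abs(W[:,1]+.262)<.03)&(W[:,2]>.05);print("plug",k.sum(),rect(W[k]) if k.any() else 0)
cv2.imwrite("pics/b.png",cv2.resize(load("top1")["image"][180:330,320:470,::-1],(600,600)))
```

```text
t 3.9 tcp [ 499.2 -264.7   67.8] z [ 0.001 -0.001 -1.   ] xang 179.07 gap 25.1 F [ 0.1  1.3 -0.1] j [-0.63  0.39 -0.26  0.92 -0.   -0.61]
top 136 ztop 0.06357653214432413 [ 508.8 -245.7   89.8   39.   -18.4] [ 503.9 -259.9   81.8   37.4    0.8]
plug 46 [ 546.8 -265.9   14.3   13.6  -87.5]
scene 264 ztop 0.06269765530991056 [ 505.2 -276.1   89.1   78.6   -2.6] [ 355.5 -315.1  413.9   70.8   19.6]
plug 36 [ 546.  -263.5   20.4   15.     3.2]
```

View pics/b.png

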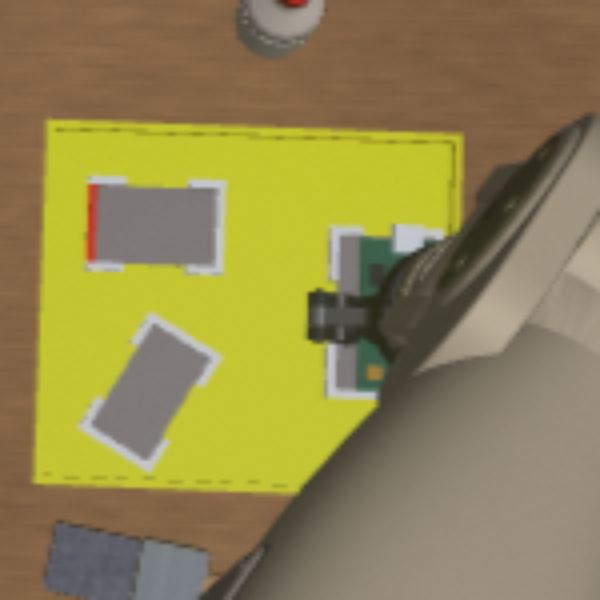

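{"name": "step_arm", "arguments": {
  "deltas": [
    [3,4,0,0,0,0,-1],
    [0,0,-20,0,0,0,-1],
    [0,0,-20,0,0,0,-1],
    [0,0,0,0,0,0,-1],
    [0,0,0,0,0,0,-1]
  ]
}}

```text
clock: 4.5
tcp_pos: [0.5019, -0.2557, 0.0282]
orientation: [-0.001, 0.005, 1.0, 0.001]
wrist_force: [0.5, -0.6, -0.4]
finger_gap: 0.0246
grip_force: 39.9
```

Run:
```python
from h import *
from workcell import *
p,Rt=tool()
c=read_camera("top");np.savez("top2.npz",**c);H=hsv(c);h,s,v=H[...,0],H[...,1],H[...,2]
uv=pts((h>45)&(h<90)&(s>60)); P=cloud(c,uv)
k=(abs(P[:,0]-.51)<.09)&(abs(P[:,1]+.262)<.07)&(P[:,2]>.015)&(P[:,2]<.03)
z=np.median(P[k][:,2]);print(k.sum(),z,rect(onz(c,uv[k],z)))
w=pts((v>170)&(s<45));W=cloud(c,w);k=(abs(W[:,0]-.55)<.02)&(abs(W[:,1]+.262)<.02)&(W[:,2]>.022)
print("plug",k.sum(),rect(onz(c,w[k],z+.006)))
# pocket from the first picture: grey floor on z=.004, white walls at .011
c=load("top0");H=hsv(c);h,s,v=H[...,0],H[...,1],H[...,2]
R=np.zeros(h.shape,bool);R[230:290,395:436]=1
print("pocket outer",rect(onz(c,pts((s<90)&R),.011)))
R[:]=0;R[220:250,335:380]=1
print("batt pocket",rect(onz(c,pts((s<90)&R|R&((h<6)|(h>174))),.011)))
tool()
```

```text
t 4.5 tcp [ 501.9 -255.7   28.2] z [-0.001  0.001 -1.   ] xang 179.38 gap 24.6 F [ 0.5 -0.6 -0.4] j [-0.61  0.43 -0.3   0.83  0.   -0.6 ]
110 0.023656218999735024 [ 507.1 -249.7   81.5   36.3   -1.6]
plug 37 [ 548.9 -256.7   13.6   13.6  -88.6]
pocket outer [ 506.9 -261.4   98.9   65.1   -1.1]
batt pocket [ 552.6 -129.6   78.8   57.1   89. ]
t 4.55 tcp [ 502.5 -256.4   28.9] z [ 0.  0. -1.] xang 179.37 gap 24.7 F [ 0.2 -0.1 -0.9] j [-0.61  0.43 -0.3   0.83  0.   -0.6 ]
```

{"name": "step_arm", "arguments": {
  "deltas": [
    [0,-5,0,0,0,0,-1],
    [0,0,0,0,0,0,-1],
    [0,0,0,0,0,0,-1]
  ]
}}

```text
clock: 4.85
tcp_pos: [0.5026, -0.2627, 0.0291]
orientation: [0.001, 0.006, 1.0, -0.0]
wrist_force: [0.7, -0.5, -0.2]
finger_gap: 0.025
grip_force: 39.9
```

Run:
```python
from h import *
from workcell import *
p,Rt=tool()
c=read_camera("top");H=hsv(c);h,s,v=H[...,0],H[...,1],H[...,2]
uv=pts((h>45)&(h<90)&(s>60)); P=cloud(c,uv)
k=(abs(P[:,0]-.51)<.09)&(abs(P[:,1]+.262)<.07)&(P[:,2]>.015)&(P[:,2]<.03)
z=np.median(P[k][:,2]);r=rect(onz(c,uv[k],z));print(k.sum(),z,r,"cy",r[1]+r[3]/2-25)
tool()
```

```text
t 4.85 tcp [ 502.6 -262.7   29.1] z [ 0.001 -0.001 -1.   ] xang 179.27 gap 25.0 F [ 0.7 -0.5 -0.2] j [-0.62  0.44 -0.3   0.84  0.   -0.61]
119 0.024445421666500433 [ 507.9 -255.4   82.5   34.1   -1.4] cy -263.35
t 4.9 tcp [ 502.4 -262.5   28.9] z [ 0.001 -0.    -1.   ] xang 179.28 gap 25.0 F [-0.6 -0.1 -1.4] j [-0.62  0.44 -0.3   0.84  0.   -0.61]
```

{"name": "step_arm", "arguments": {
  "deltas": [
    [-0.8,1,-4,0,0,0,-1],
    [0,0,-6,0,0,0,-1],
    [0,0,-4,0,0,0,-1],
    [0,0,-2,0,0,0,-1],
    [0,0,0,0,0,0,-1]
  ]
}}

```text
clock: 5.4
tcp_pos: [0.5008, -0.2608, 0.0126]
orientation: [-0.0, 0.006, 1.0, 0.0]
wrist_force: [-2.3, 0.5, 5.4]
finger_gap: 0.0249
grip_force: 40.6
```

{"name": "step_arm", "arguments": {
  "deltas": [
    [0,0,0,0,0,0,-1],
    [0,0,0,0,0,0,-0.35],
    [0,0,0,0,0,0,-0.2],
    [0,0,0,0,0,0,-0.2]
  ]
}}

```text
clock: 5.8
tcp_pos: [0.5013, -0.2611, 0.012]
orientation: [-0.0, 0.006, 1.0, 0.0]
wrist_force: [-0.6, -0.0, 0.7]
finger_gap: 0.034
grip_force: 0.0
```

{"name": "step_arm", "arguments": {
  "deltas": [
    [0,0,20,0,0,0,-0.1],
    [0,0,40,0,0,0,0],
    [0,0,50,0,0,0,0.2],
    [0,40,50,0,0,0,0.3],
    [0,45,40,0,0,0,0.3]
  ]
}}

```text
clock: 6.3
tcp_pos: [0.502, -0.1933, 0.197]
orientation: [0.001, 0.008, 1.0, -0.001]
wrist_force: [0.8, 1.1, 0.0]
finger_gap: 0.0557
grip_force: 0.0
```

{"name": "step_arm", "arguments": {
  "deltas": [
    [-10,45,10,0,0,5,0.3],
    [-10,45,10,0,0,5,0.3],
    [0,45,0,0,0,5,0.3],
    [0,0,0,0,0,5,0.3],
    [0,0,0,0,0,0,0.3]
  ]
}}

```text
clock: 6.8
tcp_pos: [0.4813, -0.0562, 0.2148]
orientation: [0.0, -0.169, 0.986, -0.0]
wrist_force: [-0.0, 0.3, -0.8]
finger_gap: 0.0556
grip_force: 0.0
```

```bash
cat > look.py <<'E'
from h import *
from workcell import *
tool()
O=np.array([.5858,.2189,0]);a=np.radians(25.7);X=np.array([np.cos(a),np.sin(a),0]);Y=np.array([-X[1],X[0],0]);Z=np.array([0,0,1.])
t=np.radians(28);U=np.cos(t)*X+np.sin(t)*Z;N=-np.sin(t)*X+np.cos(t)*Z
L=O-.055*X+.075*Z  # ledge foot on the deck
S=np.c_[U,Y,N]
if __name__=="__main__":
    c=load("top0");H=hsv(c);h,s,v=H[...,0],H[...,1],H[...,2]
    uv=pts(np.ones((480,640)));A=(cloud(c,uv)-L)@S
    m=(abs(A[:,1])<.14)&(A[:,0]>.01)&(A[:,0]<.09)&(abs(A[:,2])<.02)
    vv=v[uv[:,1],uv[:,0]]
    print("deck height",np.median(A[m&(vv<45)&(abs(A[:,1])>.09)][:,2]))
    q=A[(abs(A[:,1])<.14)&(abs(A[:,0])<.02)&(abs(h[uv[:,1],uv[:,0]]-112)<10)&(s[uv[:,1],uv[:,0]]>120)]
    print("ledge u",np.percentile(q[:,0],[5,50,95]),np.median(q[:,2]))
    for nm in("top0","scene0"):
        c=load(nm);H=hsv(c);h,s,v=H[...,0],H[...,1],H[...,2]
        uv=pts(np.ones((480,640)));B=(onplane(c,uv,N,L+.014*N)-L)@S;C=(cloud(c,uv)-L)@S
        near=(abs(C[:,2]-.014)<.006)&(C[:,0]>.004)&(C[:,0]<.09)
        hh,ss,vv=[x[uv[:,1],uv[:,0]] for x in(h,s,v)]
        bat=near&(C[:,1]<0)&(C[:,1]>-.13)&(ss>100)&(vv>50)
        wt=near&(C[:,1]>.012)&(C[:,1]<.13)&(vv>70)&(ss<70)
        for n,k in(("batt",bat),("wt",wt)): print(nm,n,k.sum(),rect(B[k]),np.median(C[k][:,2]))
E
python3 look.py
```

```text
t 6.8 tcp [481.3 -56.2 214.8] z [ 0.001 -0.    -1.   ] xang -160.52 gap 55.6 F [-0.   0.3 -0.8] j [-0.28  0.14 -0.21  1.21 -0.   -0.62]
deck height -0.0002516625341088554
ledge u [-0.00400061  0.00034957  0.01660677] 0.006349351321112542
top0 batt 508 [ 35.4 -57.   62.9  40.2   0.3] 0.013687426236616083
top0 wt 434 [35.  59.5 65.1 33.8  0.1] 0.013626314607807923
scene0 batt 269 [ 42.5 -60.4  72.3  45.4   0.9] 0.012902259209675053
scene0 wt 230 [41.3 55.1 72.9 38.8 -1.6] 0.012626223155148653
```

{"name": "step_arm", "arguments": {
  "deltas": [
    [12,38,0,0,0,6.2,0.4],
    [12,38,0,3.04,-6.31,0,0.4],
    [12,38,-5,3.04,-6.31,0,0.4],
    [12,38,-10,3.04,-6.31,0,0.4],
    [11.4,38,-10,3.04,-6.31,0,0.4]
  ]
}}

```text
clock: 7.3
tcp_pos: [0.5421, 0.1327, 0.1904]
orientation: [0.239, -0.212, 0.946, 0.055]
wrist_force: [1.2, -0.2, -0.3]
finger_gap: 0.06
grip_force: 0.0
```

{"name": "step_arm", "arguments": {
  "deltas": [
    [0,0,0,0,0,0,0.4],
    [0,0,0,0,0,0,0.4],
    [0,0,0,0,0,0,0.4]
  ]
}}

```text
clock: 7.6
tcp_pos: [0.5427, 0.1312, 0.1913]
orientation: [0.237, -0.213, 0.946, 0.054]
wrist_force: [0.4, -0.4, 0.8]
finger_gap: 0.0598
grip_force: 0.0
```

```bash
cat > st.py <<'E'
from look import *
p,R=tool();print("uvn",((p-L)@S*1e3).round(1));T=np.c_[-U,Y,-N]
from scipy.spatial.transform import Rotation as Ro
print("rot needed deg",np.degrees(Ro.from_matrix(T@R.T).as_rotvec()).round(2))
E
python3 st.py
python3 - <<'E'
from workcell import *
import cv2
c=read_camera("top");cv2.imwrite("pics/d.png",c["image"][120:360,60:460,::-1])
E
```

```text
t 7.6 tcp [542.7 131.2 191.3] z [ 0.425  0.203 -0.882] xang -154.64 gap 59.8 F [ 0.4 -0.4  0.8] j [-0.02 -0.05 -0.6   0.57  0.21 -0.42]
t 7.6 tcp [542.7 131.2 191.3] z [ 0.425  0.203 -0.882] xang -154.64 gap 59.8 F [ 0.4 -0.4  0.8] j [-0.02 -0.05 -0.6   0.57  0.21 -0.42]
uvn [ 35.3 -60.3 113. ]
rot needed deg [-0.08  0.06  0.31]
```

View pics/d.png

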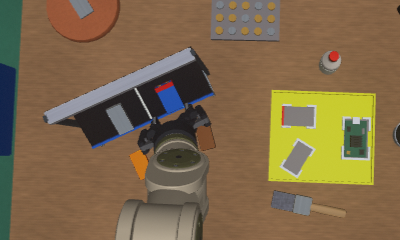

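{"name": "step_arm", "arguments": {
  "deltas": [
    [-2.4,2.5,-0.6,0,0,0,0.4],
    [10.6,5.1,-22.1,0,0,0,0.4],
    [10.6,5.1,-22.1,0,0,0,0.4],
    [10.6,5.1,-22.1,0,0,0,0.4],
    [0,0,0,0,0,0,0.4]
  ]
}}

```text
clock: 8.15
tcp_pos: [0.5698, 0.15, 0.12]
orientation: [0.234, -0.214, 0.947, 0.055]
wrist_force: [-0.3, 0.9, -0.1]
finger_gap: 0.06
grip_force: 0.0
```

{"name": "step_arm", "arguments": {
  "deltas": [
    [0,0,0,0,0,0,0.4],
    [0,0,0,0,0,0,0.4]
  ]
}}

```text
clock: 8.35
tcp_pos: [0.5709, 0.1499, 0.1241]
orientation: [0.237, -0.214, 0.946, 0.054]
wrist_force: [1.4, -0.2, -0.2]
finger_gap: 0.0593
grip_force: 0.0
```

```bash
python3 st.py
```

```text
t 8.35 tcp [570.9 149.9 124.1] z [ 0.425  0.204 -0.882] xang -154.54 gap 59.3 F [ 1.4 -0.2 -0.2] j [ 0.02  0.08 -0.65  0.38  0.2  -0.38]
t 8.35 tcp [570.9 149.9 124.1] z [ 0.425  0.204 -0.882] xang -154.54 gap 59.3 F [ 1.4 -0.2 -0.2] j [ 0.02  0.08 -0.65  0.38  0.2  -0.38]
uvn [ 33.4 -55.7  37.9]
rot needed deg [-0.11  0.06  0.2 ]
```

{"name": "step_arm", "arguments": {
  "deltas": [
    [8.5,3,-17.6,0,0,0,0.4],
    [4.2,2,-8.8,0,0,0,0.4],
    [2.5,1.2,-5,0,0,0,0.4],
    [0,0,0,0,0,0,0.4],
    [0,0,0,0,0,0,0.4]
  ]
}}

```text
clock: 8.85
tcp_pos: [0.5853, 0.1564, 0.0917]
orientation: [0.236, -0.214, 0.946, 0.054]
wrist_force: [-0.1, -0.5, -0.5]
finger_gap: 0.0597
grip_force: 0.0
```

```bash
python3 st.py
```

```text
t 8.85 tcp [585.3 156.4  91.7] z [ 0.423  0.204 -0.883] xang -154.53 gap 59.7 F [-0.1 -0.5 -0.5] j [ 0.03  0.16 -0.67  0.29  0.19 -0.37]
t 8.85 tcp [585.3 156.4  91.7] z [ 0.423  0.204 -0.883] xang -154.53 gap 59.7 F [-0.1 -0.5 -0.5] j [ 0.03  0.16 -0.67  0.29  0.19 -0.37]
uvn [ 32.1 -56.1   1.8]
rot needed deg [-0.11 -0.02  0.17]
```

{"name": "step_arm", "arguments": {
  "deltas": [
    [0,0,0,0,0,0,0],
    [0,0,0,0,0,0,-0.3],
    [0,0,0,0,0,0,-1],
    [0,0,0,0,0,0,-1],
    [0,0,0,0,0,0,-1]
  ],
  "newtons": 50
}}

```text
clock: 9.35
tcp_pos: [0.5854, 0.1563, 0.0922]
orientation: [0.236, -0.214, 0.946, 0.054]
wrist_force: [-4.3, -1.6, 5.1]
finger_gap: 0.0386
grip_force: 50.6
```

{"name": "step_arm", "arguments": {
  "deltas": [
    [-2.1,-1,4.4,0,0,0,-1],
    [-6.3,-3.1,13.2,0,0,0,-1],
    [-8.5,-4.1,17.7,0,0,0,-1],
    [-12.7,-6.1,26.5,0,0,0,-1],
    [-16.9,-8.1,35.3,0,0,0,-1]
  ]
}}

```text
clock: 9.85
tcp_pos: [0.537, 0.1339, 0.1876]
orientation: [0.234, -0.214, 0.947, 0.055]
wrist_force: [0.7, 0.2, -1.2]
finger_gap: 0.0384
grip_force: 51.3
```

{"name": "step_arm", "arguments": {
  "deltas": [
    [-5,-22,0,-3.04,6.31,0,-1],
    [-5,-22,0,-3.04,6.31,0,-1],
    [0,-22,0,-3.04,6.31,0,-1],
    [0,-22,0,-3.04,6.31,0,-1],
    [0,0,0,0,0,7.93,-1]
  ]
}}

```text
clock: 10.35
tcp_pos: [0.531, 0.0444, 0.1872]
orientation: [-0.002, -0.288, 0.958, -0.0]
wrist_force: [-0.0, -0.2, -0.8]
finger_gap: 0.0385
grip_force: 51.4
```

Run:
```python
from h import *
from workcell import *
p,R=tool()
c=read_camera("top");np.savez("top3.npz",**c);H=hsv(c);h,s,v=H[...,0],H[...,1],H[...,2]
def box(u0,v0,u1,v1):
    R=np.zeros(h.shape,bool);R[v0:v1,u0:u1]=1;return R
y=(abs(h-29)<6)&(s>150)&(v>120)&box(320,205,445,310); print("tray",y.sum(),rect(onz(c,pts(y),.011)))
y=~((abs(h-29)<6)&(s>130))
for n,b in(("bat",box(337,222,382,251)),("wt",box(337,253,376,300)),("board",box(398,230,434,287))): 
    print(n,rect(onz(c,pts(y&b),.011)), "floor",rect(onz(c,pts((s<60)&(v<170)&(v>70)&b),.004)))
g=pts((h>45)&(h<90)&(s>60)&box(398,230,434,287));print("board part",rect(onz(c,g,.008)))
cv2.imwrite("pics/e.png",cv2.resize(c["image"][200:310,320:450,::-1],(780,660))[:600])
```

```text
t 10.35 tcp [531.   44.4 187.2] z [-0.005 -0.001 -1.   ] xang -146.5 gap 38.5 F [-0.  -0.2 -0.8] j [-0.07  0.25 -0.14  1.18 -0.   -0.65]
tray 6932 [ 507.9 -184.   241.1  210.5   89.3]
bat [ 554.1 -129.6   80.1   54.    89.1] floor [ 554.2 -128.7   76.5   52.9   88.6]
wt [ 458.5 -128.2   80.    50.   -30.8] floor [ 459.4 -126.7   70.4   44.3  -30.6]
board [ 506.8 -261.9   99.4   66.4   -1. ] floor [ 507.7 -260.4   96.4   60.5   -0.8]
board part [ 505.5 -259.5   81.    48.1    0.7]
```

View pics/e.png

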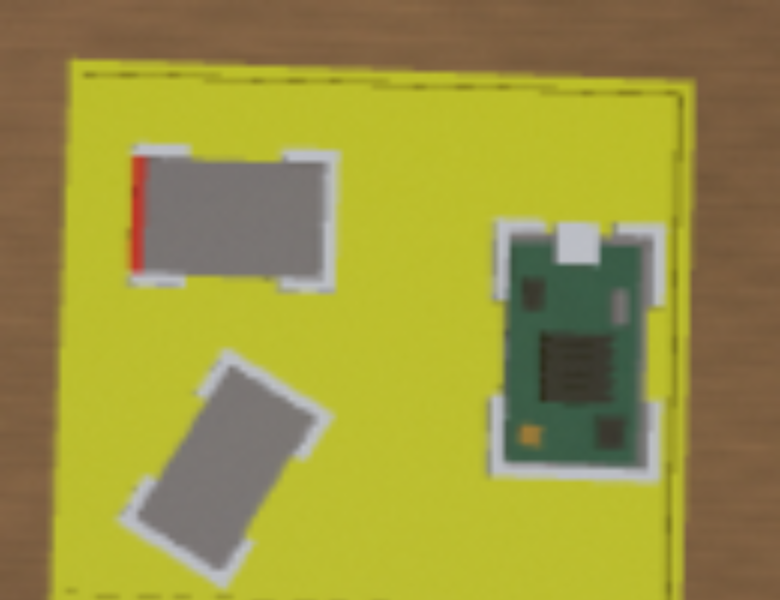

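{"name": "step_arm", "arguments": {
  "deltas": [
    [3.3,-25,-11,0,0,7.94,-1],
    [3.3,-25,-11,0,0,7.94,-1],
    [3.3,-25,-11,0,0,7.94,-1],
    [3.3,-25,-11,0,0,7.94,-1],
    [3.3,-25,-11,0,0,7.94,-1]
  ]
}}

```text
clock: 10.9
tcp_pos: [0.545, -0.0796, 0.1333]
orientation: [0.0, -0.597, 0.802, -0.0]
wrist_force: [0.2, 0.2, -0.9]
finger_gap: 0.0387
grip_force: 51.4
```

{"name": "step_arm", "arguments": {
  "deltas": [
    [3.3,-25,-11,0,0,7.94,-1],
    [3.3,-25,-11,0,0,7.94,-1],
    [0,0,-20,0,0,0,-1],
    [0,0,-20,0,0,0,-1],
    [0,0,0,0,0,0,-1]
  ]
}}

```text
clock: 11.4
tcp_pos: [0.5493, -0.1282, 0.069]
orientation: [-0.001, -0.7, 0.714, 0.002]
wrist_force: [-0.5, 0.2, -1.0]
finger_gap: 0.0384
grip_force: 51.3
```

{"name": "step_arm", "arguments": {
  "deltas": [
    [0,0,0,0,0,0,-1],
    [0,0,0,0,0,0,-1]
  ]
}}

```text
clock: 11.6
tcp_pos: [0.5526, -0.1289, 0.0728]
orientation: [0.0, -0.701, 0.713, -0.001]
wrist_force: [0.0, 0.7, -0.5]
finger_gap: 0.0383
grip_force: 51.3
```

```bash
cat > hand.py <<'E'
from h import *
from workcell import *
p,R=tool()
for n in("top","scene"):
    c=read_camera(n);H=hsv(c);h,s,v=H[...,0],H[...,1],H[...,2]
    uv=pts(np.ones((480,640)));P=cloud(c,uv);hh,ss,vv=[x[uv[:,1],uv[:,0]] for x in(h,s,v)]
    near=(np.hypot(P[:,0]-p[0],P[:,1]-p[1])<.06)&(P[:,2]>.013)&(P[:,2]<p[2]+.03)
    for nm,k in(("blue",near&(abs(hh-112)<12)&(ss>100)),("red",near&((hh<6)|(hh>174))&(ss>140)),("grey",near&(ss<60)&(vv>70))):
        if k.sum()>5:
            z=np.median(P[k][:,2]);Q=onz(c,uv[k],z);print(n,nm,k.sum(),"z",round(float(z),4),rect(Q),"min",(Q.min(0)*1e3).round(1)[:2],"max",(Q.max(0)*1e3).round(1)[:2])
    cv2.imwrite(f"pics/hand_{n}.png",c["image"][:,:,::-1])
p,R=tool()
E
python3 hand.py
```

```text
t 11.6 tcp [ 552.6 -128.9   72.8] z [ 0.002 -0.001 -1.   ] xang -91.01 gap 38.3 F [ 0.   0.7 -0.5] j [-0.37  0.39 -0.24  0.93  0.   -1.92]
scene blue 168 z 0.0836 [ 558.3 -133.2   51.8   46.3  -89.3] min [ 534.9 -159.3] max [ 581.7 -107.2]
scene red 67 z 0.0837 [584.3 -97.6  99.4  12.5   6.7] min [ 534.9 -105.6] max [633.4 -88.2]
scene grey 43 z 0.0801 [ 5.857e+02 -1.254e+02  1.012e+02  7.000e+01  5.000e-01] min [ 535.4 -160.6] max [636.1 -89.9]
t 11.7 tcp [ 552.8 -129.    72.8] z [ 0.002 -0.001 -1.   ] xang -90.99 gap 38.8 F [-0.1 -0.4 -1.1] j [-0.37  0.39 -0.24  0.93  0.   -1.92]
```

{"name": "step_arm", "arguments": {
  "deltas": [
    [1.5,-2.3,-10,0,0,0,-1],
    [0,0,-20,0,0,0,-1],
    [0,0,-20,0,0,0,-1],
    [0,0,-5,0,0,0,-1],
    [0,0,0,0,0,0,-1]
  ]
}}

```text
clock: 12.2
tcp_pos: [0.5526, -0.131, 0.0154]
orientation: [-0.001, -0.701, 0.713, 0.001]
wrist_force: [-0.6, 0.4, -1.6]
finger_gap: 0.0388
grip_force: 51.3
```

{"name": "step_arm", "arguments": {
  "deltas": [
    [0,0,0,0,0,0,-1]
  ]
}}

```text
clock: 12.3
tcp_pos: [0.5539, -0.1315, 0.0169]
orientation: [0.0, -0.701, 0.713, -0.0]
wrist_force: [-0.5, 0.2, -1.2]
finger_gap: 0.0384
grip_force: 51.3
```

```bash
python3 hand.py
```

```text
t 12.3 tcp [ 553.9 -131.5   16.9] z [ 0.001 -0.    -1.   ] xang -91.0 gap 38.4 F [-0.5  0.2 -1.2] j [-0.37  0.45 -0.3   0.81 -0.   -1.93]
scene blue 165 z 0.0279 [ 558.9 -135.6   52.6   46.7  -89.3] min [ 535.8 -161.9] max [ 582.5 -109.4]
scene red 75 z 0.028 [562.7 -99.2  54.7  18.1  -2. ] min [ 535.2 -108.6] max [590.3 -90.5]
scene grey 37 z 0.0254 [ 568.4 -129.9   71.2   55.1   88.1] min [ 539.8 -166.1] max [594.8 -93.5]
t 12.4 tcp [ 554.3 -131.6   17.4] z [ 0.002 -0.001 -1.   ] xang -90.99 gap 38.6 F [-0.3  0.2 -1. ] j [-0.37  0.45 -0.3   0.81 -0.   -1.93]
```

{"name": "step_arm", "arguments": {
  "deltas": [
    [0,0,-4,0,0,0,-1],
    [0,0,-4,0,0,0,-1],
    [0,0,-1.5,0,0,0,-1],
    [0,0,0,0,0,0,-1],
    [0,0,0,0,0,0,-1]
  ]
}}

```text
clock: 12.9
tcp_pos: [0.5534, -0.1312, 0.0068]
orientation: [-0.0, -0.701, 0.713, 0.0]
wrist_force: [0.1, -0.4, -0.5]
finger_gap: 0.0384
grip_force: 51.4
```

{"name": "step_arm", "arguments": {
  "deltas": [
    [0,0,-1,0,0,0,-1],
    [0,0,0,0,0,0,-1]
  ]
}}

```text
clock: 13.1
tcp_pos: [0.5535, -0.1313, 0.0066]
orientation: [0.0, -0.701, 0.713, -0.0]
wrist_force: [-2.2, 1.1, 5.3]
finger_gap: 0.0389
grip_force: 52.0
```

{"name": "step_arm", "arguments": {
  "deltas": [
    [0,0,0,0,0,0,0],
    [0,0,0,0,0,0,0.15],
    [0,0,0,0,0,0,0.15],
    [0,0,20,0,0,0,0.15],
    [0,0,40,0,0,0,0.3]
  ]
}}

```text
clock: 13.6
tcp_pos: [0.5506, -0.1302, 0.0632]
orientation: [-0.002, -0.701, 0.713, 0.003]
wrist_force: [1.5, -0.0, -0.0]
finger_gap: 0.0551
grip_force: 0.0
```

{"name": "step_arm", "arguments": {
  "deltas": [
    [0,0,45,0,0,0,0.3],
    [0,20,45,0,0,-7.9,0.3],
    [0,30,30,0,0,-7.9,0.3],
    [-5,35,10,0,0,-7.9,0.3],
    [-5,40,5,0,0,-7.9,0.3]
  ]
}}

```text
clock: 14.1
tcp_pos: [0.5445, -0.0059, 0.203]
orientation: [0.002, -0.477, 0.879, -0.001]
wrist_force: [1.1, -0.2, -0.5]
finger_gap: 0.0554
grip_force: 0.0
```

```bash
cat > chk.py <<'E'
from h import *
from workcell import *
tool();c=read_camera("top");np.savez("topc.npz",**c);H=hsv(c);h,s,v=H[...,0],H[...,1],H[...,2]
def box(u0,v0,u1,v1):
    R=np.zeros(h.shape,bool);R[v0:v1,u0:u1]=1;return R
b=box(330,215,390,258)
k=((abs(h-112)<12)|(h<6)|(h>174))&(s>90)&b
print("bat",k.sum(),rect(onz(c,pts(k),.018)),np.median(cloud(c,pts((abs(h-112)<10)&(s>120)&b))[:,2]))
E
python3 chk.py
```

```text
t 14.1 tcp [544.5  -5.9 203. ] z [ 0.004 -0.001 -1.   ] xang -123.01 gap 55.4 F [ 1.1 -0.2 -0.5] j [-0.16  0.26 -0.09  1.21 -0.   -1.15]
bat 514 [ 554.6 -126.9   71.1   43.7  -88.7] 0.018190120367798324
```

{"name": "step_arm", "arguments": {
  "deltas": [
    [-10,28,-1,0,0,-7.85,0.3],
    [-10,30,-1,0,0,-7.85,0.3],
    [-10,30,-1,0,0,-7.85,0.3],
    [-10,31,-2,0,0,-7.85,0.3],
    [-5,31,-2,3.04,-6.31,0,0.3]
  ]
}}

```text
clock: 14.65
tcp_pos: [0.4997, 0.1455, 0.1924]
orientation: [0.059, -0.224, 0.973, 0.014]
wrist_force: [0.6, 0.5, 0.3]
finger_gap: 0.0555
grip_force: 0.0
```

{"name": "step_arm", "arguments": {
  "deltas": [
    [-4,31,-2,3.04,-6.31,0,0.3],
    [-3,31,-2,3.04,-6.31,0,0.3],
    [-2,32,-2,3.04,-6.31,0,0.3],
    [0,0,0,0,0,0,0.3],
    [0,0,0,0,0,0,0.3]
  ]
}}

```text
clock: 15.15
tcp_pos: [0.4879, 0.2378, 0.1873]
orientation: [0.235, -0.219, 0.945, 0.053]
wrist_force: [1.2, 0.4, 0.4]
finger_gap: 0.0555
grip_force: 0.0
```

{"name": "step_arm", "arguments": {
  "deltas": [
    [0,0,0,0,0,0,0.3],
    [0,0,0,0,0,0,0.3]
  ]
}}

```text
clock: 15.35
tcp_pos: [0.4918, 0.2374, 0.1896]
orientation: [0.237, -0.218, 0.945, 0.053]
wrist_force: [-0.4, 0.4, -0.8]
finger_gap: 0.0554
grip_force: 0.0
```

```bash
python3 st.py
```

```text
t 15.35 tcp [491.8 237.4 189.6] z [ 0.425  0.204 -0.882] xang -154.0 gap 55.4 F [-0.4  0.4 -0.8] j [ 0.25 -0.09 -0.65  0.53  0.09 -0.18]
t 15.35 tcp [491.8 237.4 189.6] z [ 0.425  0.204 -0.882] xang -154.0 gap 55.4 F [-0.4  0.4 -0.8] j [ 0.25 -0.09 -0.65  0.53  0.09 -0.18]
uvn [ 34.7  57.5 111.3]
rot needed deg [ 0.1   0.19 -0.2 ]
```

{"name": "step_arm", "arguments": {
  "deltas": [
    [-1.4,1.5,-0.3,0,0,0,0.3],
    [9,4.3,-18.8,0,0,0,0.3],
    [9,4.3,-18.8,0,0,0,0.3],
    [9,4.3,-18.8,0,0,0,0.3],
    [9,4.3,-18.8,0,0,0,0.3]
  ]
}}

```text
clock: 15.85
tcp_pos: [0.5255, 0.2564, 0.112]
orientation: [0.236, -0.218, 0.945, 0.053]
wrist_force: [0.7, -0.3, 0.4]
finger_gap: 0.0553
grip_force: 0.0
```

{"name": "step_arm", "arguments": {
  "deltas": [
    [0,0,0,0,0,0,0.3],
    [0,0,0,0,0,0,0.3],
    [0,0,0,0,0,0,0.3]
  ]
}}

```text
clock: 16.15
tcp_pos: [0.5246, 0.2564, 0.1134]
orientation: [0.237, -0.218, 0.945, 0.053]
wrist_force: [-0.9, -0.4, -0.6]
finger_gap: 0.0559
grip_force: 0.0
```

```bash
python3 st.py
```

```text
t 16.15 tcp [524.6 256.4 113.4] z [ 0.424  0.204 -0.882] xang -153.97 gap 55.9 F [-0.9 -0.4 -0.6] j [ 0.27  0.08 -0.7   0.31  0.08 -0.16]
t 16.15 tcp [524.6 256.4 113.4] z [ 0.424  0.204 -0.882] xang -153.97 gap 55.9 F [-0.9 -0.4 -0.6] j [ 0.27  0.08 -0.7   0.31  0.08 -0.16]
uvn [32.3 60.3 26.4]
rot needed deg [ 0.09  0.13 -0.26]
```

{"name": "step_arm", "arguments": {
  "deltas": [
    [6,2.6,-11,0,0,0,0.3],
    [4,1.9,-7.5,0,0,0,0.3],
    [1.2,0.6,-2.6,0,0,0,0.3],
    [0,0,0,0,0,0,0.3],
    [0,0,0,0,0,0,0.3]
  ],
  "newtons": 80
}}

```text
clock: 16.65
tcp_pos: [0.535, 0.2616, 0.0911]
orientation: [0.236, -0.218, 0.945, 0.053]
wrist_force: [-0.3, 0.2, -0.6]
finger_gap: 0.0553
grip_force: 0.0
```

```bash
python3 st.py
```

```text
t 16.65 tcp [535.  261.6  91.1] z [ 0.423  0.204 -0.883] xang -153.95 gap 55.3 F [-0.3  0.2 -0.6] j [ 0.28  0.13 -0.71  0.25  0.08 -0.15]
t 16.65 tcp [535.  261.6  91.1] z [ 0.423  0.204 -0.883] xang -153.95 gap 55.3 F [-0.3  0.2 -0.6] j [ 0.28  0.13 -0.71  0.25  0.08 -0.15]
uvn [32.1 60.5  1.1]
rot needed deg [ 0.11  0.04 -0.28]
```

{"name": "step_arm", "arguments": {
  "deltas": [
    [0,0,0,0,0,0,0],
    [0,0,0,0,0,0,-0.3],
    [0,0,0,0,0,0,-1],
    [0,0,0,0,0,0,-1],
    [0,0,0,0,0,0,-1]
  ]
}}

```text
clock: 17.15
tcp_pos: [0.5351, 0.2615, 0.092]
orientation: [0.236, -0.218, 0.945, 0.053]
wrist_force: [-4.0, -2.6, 5.8]
finger_gap: 0.0316
grip_force: 79.5
```

{"name": "step_arm", "arguments": {
  "deltas": [
    [-2.1,-1,4.4,0,0,0,-1],
    [-6.3,-3.1,13.2,0,0,0,-1],
    [-8.5,-4.1,17.7,0,0,0,-1],
    [-12.7,-6.1,26.5,0,0,0,-1],
    [-16.9,-8.1,35.3,0,0,0,-1]
  ]
}}

```text
clock: 17.65
tcp_pos: [0.4866, 0.2385, 0.1871]
orientation: [0.234, -0.218, 0.946, 0.053]
wrist_force: [0.3, 0.4, -1.7]
finger_gap: 0.0318
grip_force: 80.7
```

{"name": "step_arm", "arguments": {
  "deltas": [
    [-4,-20,0,-3.04,6.31,0,-1],
    [-4,-25,0,-3.04,6.31,0,-1],
    [-4,-30,0,-3.04,6.31,0,-1],
    [-4,-33,0,-3.04,6.31,0,-1],
    [-2,-33,0,0,0,-8.11,-1]
  ]
}}

```text
clock: 18.15
tcp_pos: [0.4725, 0.0975, 0.1873]
orientation: [-0.003, -0.155, 0.988, 0.0]
wrist_force: [0.8, 0.1, -1.7]
finger_gap: 0.0315
grip_force: 80.7
```

{"name": "step_arm", "arguments": {
  "deltas": [
    [-2,-37,0,0,0,-8.11,-1],
    [-2,-37,-10,0,0,-8.11,-1],
    [-2,-37,-15,0,0,-8.11,-1],
    [-2,-37,-20,0,0,-8.11,-1],
    [-2,-37,-20,0,0,-8.11,-1]
  ]
}}

```text
clock: 18.65
tcp_pos: [0.4605, -0.0883, 0.123]
orientation: [0.001, 0.199, 0.98, 0.0]
wrist_force: [0.3, 0.4, -0.8]
finger_gap: 0.0318
grip_force: 80.6
```

{"name": "step_arm", "arguments": {
  "deltas": [
    [-2,-30,-20,0,0,-8.11,-1],
    [0,-9,-15,0,0,0,-1],
    [0,0,0,0,0,0,-1],
    [0,0,0,0,0,0,-1],
    [0,0,0,0,0,0,-1]
  ]
}}

```text
clock: 19.15
tcp_pos: [0.4592, -0.1253, 0.0893]
orientation: [0.001, 0.265, 0.964, 0.0]
wrist_force: [0.3, 0.3, -1.4]
finger_gap: 0.0317
grip_force: 80.7
```

```bash
python3 hand.py
python3 - <<'E'
import cv2
for n,a in(("top",(200,310,320,450)),("scene",(190,340,180,330))):
    im=cv2.imread(f"pics/hand_{n}.png")[a[0]:a[1],a[2]:a[3]];cv2.imwrite(f"pics/w_{n}.png",cv2.resize(im,None,fx=4,fy=4))
E
```

```text
t 19.15 tcp [ 459.2 -125.3   89.3] z [ 0.001 -0.    -1.   ] xang 149.31 gap 31.7 F [ 0.3  0.3 -1.4] j [-0.44  0.22 -0.45  0.9   0.    0.1 ]
scene grey 307 z 0.1003 [ 502.3 -120.9  146.9   66.3   -1.4] min [ 428.7 -155.4] max [575.6 -88.3]
t 19.25 tcp [ 459.4 -125.3   89.4] z [ 0.002 -0.001 -1.   ] xang 149.33 gap 31.8 F [-0.1 -0.1 -2.2] j [-0.44  0.22 -0.45  0.9   0.    0.1 ]
```

View pics/w_scene.png

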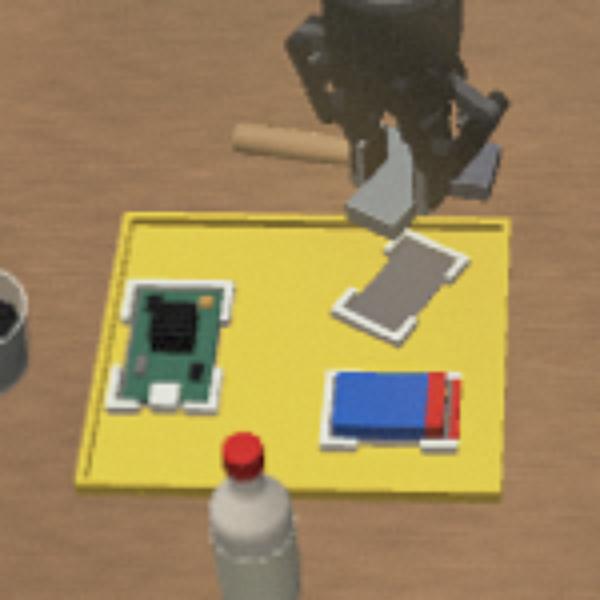

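Run:
```python
from h import *
from workcell import *
p,R=tool();c=read_camera("scene");H=hsv(c)
uv=pts(np.ones((480,640)));P=cloud(c,uv);s=H[...,1][uv[:,1],uv[:,0]];v=H[...,2][uv[:,1],uv[:,0]]
d=P-p;a=d@-R[:,0]*1e3;b=d@R[:,1]*1e3;n=d[:,2]*1e3
k=(abs(a)<45)&(abs(b)<18)&(n>-5)&(n<20)&(s<60)&(v>70)
k&=(np.hypot(d[:,0],d[:,1])<.05)
print(k.sum());t=k&(n>10)
Q=onz(c,uv[t],np.median(P[t][:,2]))-p;qa=Q@-R[:,0]*1e3;qb=Q@R[:,1]*1e3
print("top face",t.sum(),"z",np.median(P[t][:,2]),"max a",np.sort(qa)[-8:].round(1),"b",qb.min().round(1),qb.max().round(1))
e=k&(n<9)&(a>20);print("end face",e.sum(),np.median(a[e]),a[e].max(), "n min",n[e].min() if e.any() else 0)
```

```text
t 19.25 tcp [ 459.4 -125.3   89.4] z [ 0.002 -0.001 -1.   ] xang 149.33 gap 31.8 F [-0.1 -0.1 -2.2] j [-0.44  0.22 -0.45  0.9   0.    0.1 ]
243
top face 170 z 0.10165344851910568 max a [31.7 32.  32.2 32.4 32.9 33.1 34.1 34.5] b -15.8 18.3
end face 43 32.32479997332731 34.40534389646533 n min -0.47920051606849257
```

{"name": "step_arm", "arguments": {
  "deltas": [
    [-2,-2.2,-12,0,0,0,-1],
    [0,0,-25,0,0,0,-1],
    [0,0,-25,0,0,0,-1],
    [0,0,-10,0,0,0,-1],
    [0,0,0,0,0,0,-1]
  ]
}}

```text
clock: 19.8
tcp_pos: [0.4557, -0.1272, 0.0155]
orientation: [-0.001, 0.265, 0.964, 0.0]
wrist_force: [0.4, 0.3, -1.5]
finger_gap: 0.0318
grip_force: 80.7
```

{"name": "step_arm", "arguments": {
  "deltas": [
    [0,0,0,0,0,0,-1],
    [0,0,0,0,0,0,-1],
    [0,0,0,0,0,0,-1]
  ]
}}

```text
clock: 20.1
tcp_pos: [0.4577, -0.1284, 0.0175]
orientation: [0.001, 0.265, 0.964, -0.0]
wrist_force: [-0.4, 0.0, -2.9]
finger_gap: 0.0313
grip_force: 80.7
```

```bash
python3 -c "
from h import *
tool()"
```

```text
t 20.1 tcp [ 457.7 -128.4   17.5] z [ 0.002 -0.001 -1.   ] xang 149.24 gap 31.3 F [-0.4  0.  -2.9] j [-0.44  0.3  -0.54  0.72  0.    0.09]
```

Target is (457.3, -127.5); underside is about 16 mm, so about 12 mm to go.

{"name": "step_arm", "arguments": {
  "deltas": [
    [-0.4,0.8,-4,0,0,0,-1],
    [0,0,-4,0,0,0,-1],
    [0,0,-2,0,0,0,-1],
    [0,0,-1,0,0,0,-1],
    [0,0,0,0,0,0,-1]
  ]
}}

```text
clock: 20.6
tcp_pos: [0.4563, -0.1272, 0.0062]
orientation: [0.0, 0.265, 0.964, -0.0]
wrist_force: [-3.4, 1.3, 9.1]
finger_gap: 0.0317
grip_force: 82.2
```

{"name": "step_arm", "arguments": {
  "deltas": [
    [0,0,-0.5,0,0,0,-1],
    [0,0,0,0,0,0,-1]
  ]
}}

```text
clock: 20.8
tcp_pos: [0.4563, -0.1272, 0.0062]
orientation: [0.0, 0.265, 0.964, -0.0]
wrist_force: [-5.3, 2.3, 15.1]
finger_gap: 0.0317
grip_force: 82.8
```

{"name": "step_arm", "arguments": {
  "deltas": [
    [0,0,0.5,0,0,0,-0.1],
    [0,0,0,0,0,0,0],
    [0,0,0,0,0,0,0],
    [0,0,20,0,0,0,0],
    [0,0,40,0,0,0,0.2]
  ]
}}

```text
clock: 21.3
tcp_pos: [0.4537, -0.1261, 0.0632]
orientation: [-0.003, 0.265, 0.964, 0.001]
wrist_force: [0.4, 0.0, 0.2]
finger_gap: 0.0512
grip_force: 0.0
```

{"name": "step_arm", "arguments": {
  "deltas": [
    [0,0,45,0,0,0,0.2],
    [-5,40,45,0,0,0,0.2],
    [-5,45,20,0,0,0,0.2],
    [0,45,0,0,0,0,0.2],
    [0,40,0,0,0,0,0.2]
  ]
}}

```text
clock: 21.8
tcp_pos: [0.4476, 0.0374, 0.1687]
orientation: [0.001, 0.265, 0.964, 0.0]
wrist_force: [0.6, -0.6, -0.7]
finger_gap: 0.0511
grip_force: 0.0
```

```bash
python3 chk.py
python3 - <<'E'
from h import *
c=load("topc");H=hsv(c);h,s,v=H[...,0],H[...,1],H[...,2]
uv=pts(np.ones((480,640)));P=cloud(c,uv)
for n,x,y,a in(("wt",.4585,-.1282,-30.8),("bat",.5543,-.1296,89.1),("board",.5068,-.2619,-1)):
    r=np.radians(a);d=P[:,:2]-[x,y];A=d@[np.cos(r),np.sin(r)];B=d@[-np.sin(r),np.cos(r)]
    k=(abs(A)<.045)&(abs(B)<.03)&(P[:,2]>.0145)&(P[:,2]<.03);q=P[k];Z=np.c_[q[:,:2]-q[:,:2].mean(0),np.ones(len(q))]
    print(n,k.sum(),"z",np.median(q[:,2]).round(4),"A",(np.percentile(A[k],[1,99])*1e3).round(1),"B",(np.percentile(B[k],[1,99])*1e3).round(1),"slope",np.linalg.lstsq(Z,q[:,2],rcond=None)[0][:2].round(3))
cv2.imwrite("pics/f.png",cv2.resize(c["image"][200:310,320:450,::-1],(709,600)))
E
```

```text
t 21.8 tcp [447.6  37.4 168.7] z [ 0.003  0.    -1.   ] xang 149.21 gap 51.1 F [ 0.6 -0.6 -0.7] j [-0.1   0.1  -0.38  1.09  0.    0.44]
bat 514 [ 554.6 -126.9   71.1   43.7  -88.7] 0.017593125818890387
wt 395 z 0.0184 A [-34.9  30.4] B [-20.6  16. ] slope [-0.005 -0.016]
bat 458 z 0.0178 A [-32.8  33.5] B [-21.   24.5] slope [0.01  0.001]
board 122 z 0.022 A [-33.   43.2] B [-12.8  25.4] slope [-0.106 -0.079]
```

View pics/f.png

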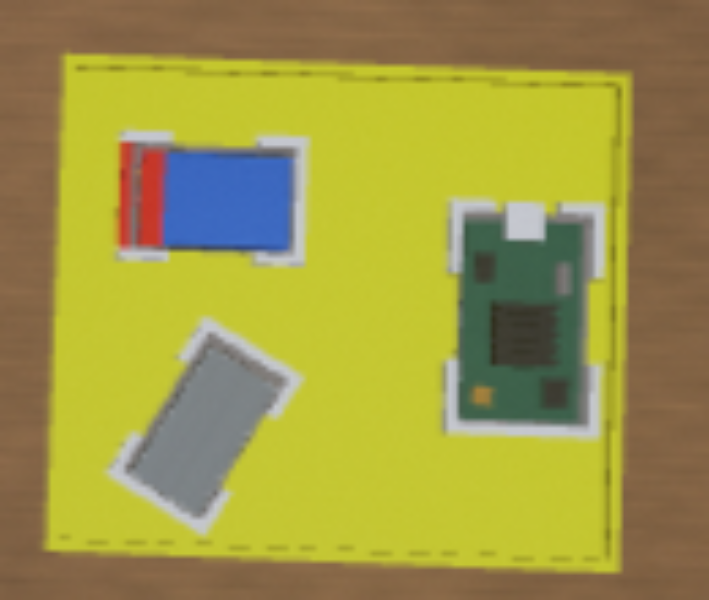

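The final picture shows all three parts lying flat inside their pocket walls. The battery's red end is at the red wall (about 130,197) and the plug is in the gap (525,222).

```bash
python3 -c "
from workcell import *
print(hand_in())"
```

```text
the job is handed in; nothing more can be done
None
```

The job is handed in: the last top-camera check showed the board, battery and weight lying in their own pockets, red end at the red wall and plug in the gap, at about 22 s of the 72 s allowed; the hand-in returned no verdict.

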